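# Release the spent drying cartridge from its sprung dock

### The job

One of the three drying cartridges in the dock is spent: the indicator beads in its top window have turned from blue to pink. With a finger on the ledge of each of its two side catches (front and back), push it down against its sprung seal until you feel the firm stop; that frees the hooks, so there pinch both catches fully in, draw the cartridge straight up out of its bay and finish while still holding it by the squeezed catches, upright and still, with its foot about 5 cm above the dock's top. Leave the two blue cartridges latched in their bays and do not disturb the red-capped cup and the timer nearby.

Things in the scene. Friction and masses are not known exactly. Their poses are not given: they have to be found in the camera images.
- dock: white drying dock fixed to the bench, 88 mm (x) by 180 mm (y), 46 mm tall; fascia with a blue band at the front, 34 mm tall, out to x = -62 mm; two hose barbs at the back, out to x = +73 mm. Origin: centre of its underside, on the bench; x points to its back, y along the row, z up. Three bays, centres at (0, -54), (0, 0), (0, +54) mm, each guiding its cartridge with about 1 mm of play
- deck (a point): centre of the dock's flat top, 46 mm above the bench, axes as the dock's. In each bay, 36 mm below it, is a rigid floor: the firm stop. A sprung seal plate there holds the latched cartridge 6 mm above that floor; pushing it down to the stop takes about 5 N at first and 8 N at the stop, less the cartridge's weight
- spent: the spent drying cartridge, white, with pink beads in its top window, latched in any of the three bays; 45 mm (x) by 38 mm (y), 92 mm tall, 0.16 to 0.28 kg. Origin: centre of its underside, 16 mm above the bench when latched; axes as the dock's. Grey ribbed catches on its front (-x) and back (+x). Squeezed at the stop, a 25 N grip on both catches will do for lifting
- spent_pad_front (a point): middle of the outer face of the front catch's flat upright finger pad, 22 mm wide, from 46 to 79 mm above the cartridge's underside (this point: 62 mm). The faces of both pads are 67 mm apart at rest and 49 mm when fully squeezed. Below the pad, at 42 to 46 mm, a ledge stands out 5 mm further (77 mm across both) for fingertips to push down on
- spent_pad_back (a point): the same point on the back catch, which is the front one's mirror image. The catches slide straight inward against springs (2 N at first, 6 N fully in) and spring out again when let go
- spent_hook (a point): hook of the front catch, inside the dock (the back one is alike). Its 3.5 mm upturned lip sits behind a fixed strike bar: until the cartridge is pushed down more than 3.5 mm the lip blocks the squeeze after about 1 mm, and a hard squeeze jams it there, so push down first, squeeze at the stop, then draw up
- spent_front (a joint): travel of the spent cartridge's front catch, m: 0 out, 0.009 fully squeezed in (its stop)
- spent_back (a joint): travel of the spent cartridge's back catch, m: 0 out, 0.009 fully squeezed in (its stop)
- fresh_a: a fresh cartridge, alike but with blue beads, latched in another bay; origin: centre of its underside. To be left alone
- fresh_b: the other fresh cartridge with blue beads, latched in the remaining bay; origin: centre of its underside. To be left alone
- cup: sample cup with a red cap, 51 mm across, 64 mm tall, standing on the bench behind the dock; origin: centre of its underside
- timer: white bench timer, 66 by 66 mm, 18 mm tall, lying on the bench to the left (+y) of the dock; origin: centre of its underside

How it is judged:
By the outcome, as a careful person would: the job done as asked, in the order asked, and still so for the second after the job is handed in, while the arm keeps its last pose, push and grip.
It also fails if it takes over 38 s, if anything falls off the work surface, if the arm or the gripper's body presses on something with over 40 N, if the wrist force passes 120 N, or if a joint passes its speed limit or range.

### The arm

A 7-joint arm with a two-finger parallel gripper is mounted at the origin on a cart in front of the work surface, level with it; the furniture and walls round the work are solid. World frame = base frame: x ahead of the robot, y to its left, z up, the work surface at z = 0. Lengths are in m, angles in rad, forces in N, time in s.
With the tool pointing down it reaches from about 0.4 to 0.875 m from the base axis. Payload 19.3 kg.
Tool frame: the origin (TCP) lies on the centre line of the jaws, within the pads' length; the fingertips stand 14 mm ahead of it and the grasp point (between the pads) lies 5 mm behind it (bot.tip_extent is the distance from the TCP to the fingertips, in m); z points along the fingers, y is the line along which they close (so a half turn about z gives the same grasp; the last joint's range is limited). The gripper opens to 85 mm and grips with 20 to 120 N. Pads are 22 mm wide; open, the fingers measure 114 mm over their backs; the gripper's body (76 mm by 85 mm) begins 54 mm behind the grasp point. The pads swing forward as they close: fully open they stand 13 mm farther back than shut.
Start: joints at [-1.298, 0.521, -0.036, 1.599, 0.021, 1.021, -0.113], TCP at [0.21, 0.589, 0.245] pointing down, gripper open.
Joint ranges: [-2.91, 2.91], [-0.3, 2.13], [-1.5, 1.42], [0.17, 2.43], [-1.26, 4.41], [0.16, 1.93], [-2.52, 2.52]. Speed limits (rad/s): [1.89, 1.89, 2.39, 2.39, 3.01, 3.01, 3.01].

### API

Orientations are given as [roll, pitch, yaw] about the fixed x, y, z axes, in that order (R = Rz(yaw) Ry(pitch) Rx(roll)).
In Python, from workcell import monitor, grab_frame, camera_model, bot gives the robot as it stands.
- The arm moves only by the tool move_arm, never from a script. Its argument "moves" is a list of rows, each a list of 4 numbers: the shift along the world's x, y, z in mm, then the turn about the world's z in rad. A call has 1 to 12 rows; each row is the pose to reach, as a shift and turn from the pose commanded when the call began; what a row does not reach only later rows make up. A row lasts 1/8 s, in which the tool goes at most 62.5 mm and 10.7 degrees, less where a joint would pass 70% of its speed; a pose out of reach is approached as far as the arm can. A call with a gripper value outside its range is refused whole. "gripper" is the opening, from 0 (shut) to 1 (fully open), set as the call begins (left out, the last holds). The fingers move at their own pace and stop on an object; "newtons" is the grip in N (left out, the last holds). Time passes only in rows, so rows that repeat a pose let the fingers close. It gives the time, the measured TCP pose, the force, the opening and the grip force at its end, in the units of the state.
- monitor.observe(): the state, without advancing time (a new reading comes with each control period).
- grab_frame(name): name is "scene" or "top" or "wrist"; returns the picture (420x560x3 uint8, blue, green, red); there is no depth.
- camera_model(name): a dict with "vfov" (degrees; the focal length in pixels is half the picture's height over the tangent of half this angle, whatever the lens; pixels are square), "cx", "cy" (the principal point, pixels), "R" (3x3) and "t" (3): a world point X has camera coordinates R X + t; the wrist camera has in their place "T_tool_cam" (4x4, takes a point from camera to tool coordinates, whose origin is the TCP and whose axes are the flange's). Camera axes: x right, y down, z forward; pixel columns grow to the right and rows downward; lengths in m; the calibration is good to about 2 mm. A picture is of the moment at which its call begins: read the wrist's pose just before it. camera_model takes no time and is no camera call.
- bot.job_done(): hands the job in; it is judged then, once.
The state is a dict: "clock": time; "qpos": joint angles; "qd": joint speeds; "joint_efforts": joint torques, N m; "position": TCP position; "tool_rot": TCP orientation; "force": force on the tool from outside, world axes, zero at the start; "moment": the same for the moment, N m; "grip_width": finger opening in m; "finger_force": force on a finger pad.
Only numpy, scipy, OpenCV 4.12 (cv2) and the standard library are available. Lean on these libraries where they do the work, as an engineer would, in place of code of your own. Each camera call takes 0.05 s, during which the arm holds its last target. There are 200 camera calls.

## Working session

There is one attempt and no reset: what is moved stays moved. The work goes in short steps, Python scripts to look and compute and a tool call to move; the robot and the scene stay as the last step left them, time stands still between calls to the robot, and variables do not carry over. Pictures are saved under pics/ and viewed, at most 10 in all, crops included, and the job is handed in when it is done.

Besides the shell and the picture viewer there is one more tool, called after "Call:" as name(argument=value, ...) on one line, values as JSON. move_arm: Moves the arm, as the interface text tells. Its arguments: {"type":"object","properties":{"moves":{"type":"array","items":{"type":"array","items":{"type":"number"}}},"gripper":{"type":"number"},"newtons":{"type":"number"}},"required":["moves"]}

```bash
mkdir -p pics; python3 - <<'E'
from workcell import monitor, grab_frame, camera_model, bot
import cv2,numpy as np
for n in ("scene","top"):
    cv2.imwrite(f"pics/{n}0.png",grab_frame(n))
    print(n,camera_model(n))
print(camera_model("wrist"))
s=monitor.observe();print(s)
E
```

```text
scene {'vfov': 56.45667410367569, 'cx': 279.9676508470848, 'cy': 213.02921076947433, 'R': array([[ 0.53967265, -0.84181244,  0.01025916],
       [-0.69903693, -0.45486588, -0.5517648 ],
       [ 0.46914902,  0.29060084, -0.83393666]]), 't': array([-0.49628175,  0.34129267,  0.71499929])}
top {'vfov': 48.85403415689815, 'cx': 278.56535438770845, 'cy': 210.8612079623544, 'R': array([[-0.02627234, -0.99965216,  0.00230819],
       [-0.9894256 ,  0.02567396, -0.1427509 ],
       [ 0.14264199, -0.00603418, -0.98975596]]), 't': array([-0.21509412,  0.54918646,  0.8559823 ])}
{'vfov': 71.44181417710814, 'cx': 274.9810221064126, 'cy': 210.2017979154859, 'T_tool_cam': array([[-4.82250162e-04, -9.64749517e-01, -2.63169406e-01,
         6.62299091e-02],
       [ 9.99999829e-01, -5.52033804e-04,  1.91223846e-04,
         6.10731552e-04],
       [-3.29761521e-04, -2.63169269e-01,  9.64749619e-01,
        -1.28877174e-01],
       [ 0.00000000e+00,  0.00000000e+00,  0.00000000e+00,
         1.00000000e+00]])}
{'clock': 0.1, 'qpos': array([-1.29820573,  0.52195689, -0.03634476,  1.59990219,  0.02119982,
        1.02113011, -0.11281118]), 'qd': array([-0.0013481 , -0.00077396,  0.00037909, -0.00236657,  0.00044413,
        0.0013796 , -0.00182506]), 'joint_efforts': array([ 3.35329867e-03, -9.28479624e+01,  1.98364198e+00, -3.70530009e+01,
        1.80919643e-02,  5.39591303e-03, -6.91368678e-05]), 'position': array([0.21000139, 0.58837236, 0.24479903]), 'tool_rot': array([-3.14058293e+00,  6.18729418e-05,  2.79879399e+00]), 'force': array([-0.13300342, -0.32192027,  0.42225434]), 'moment': array([-0.02349101, -0.01089973, -0.00903535]), 'finger_force': 0.0, 'grip_width': 0.08552832410641029}
```

View pics/top0.png

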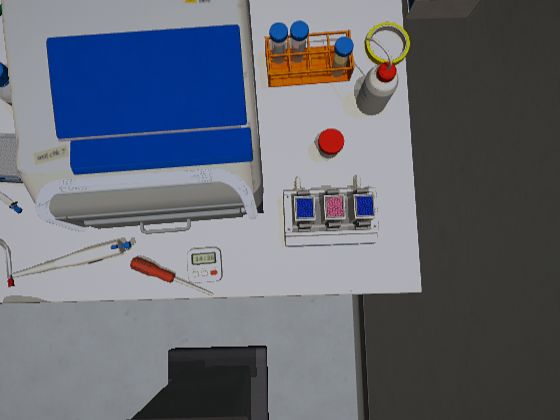

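View pics/scene0.png

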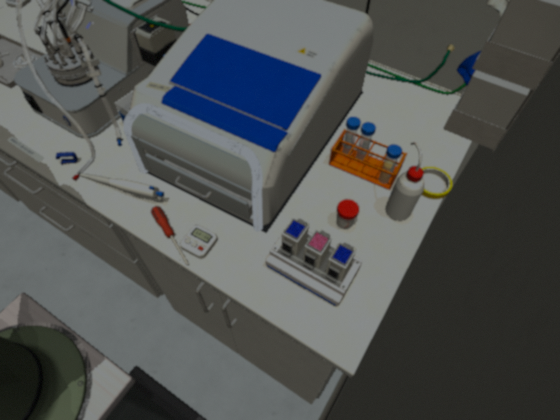

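The pink window is the middle bay, at top (335,207); the blue ones are at (304,207) and (364,206), and the cup cap is at (331,141). Next step is measuring them.

```bash
cat > h.py <<'E'
import numpy as np,cv2
from workcell import monitor,grab_frame,camera_model,bot
from scipy.spatial.transform import Rotation as Ro
def ray(name,uv,state=None):
    c=camera_model(name);f=210/np.tan(np.radians(c["vfov"]/2))
    d=np.array([(uv[0]-c["cx"])/f,(uv[1]-c["cy"])/f,1])
    if name=="wrist":
        T=c["T_tool_cam"];R=Ro.from_euler("xyz",state["tool_rot"]).as_matrix()
        return state["position"]+R@T[:3,3],R@T[:3,:3]@d
    return -c["R"].T@c["t"],c["R"].T@d
def at(name,uv,z,state=None):
    o,d=ray(name,uv,state);return o+d*(z-o[2])/d[2]
def cross(rs):
    A=sum(np.eye(3)-np.outer(d,d)/(d@d) for o,d in rs)
    b=sum((np.eye(3)-np.outer(d,d)/(d@d))@o for o,d in rs)
    return np.linalg.solve(A,b)
def blobs(img,col,amin=40):
    h=cv2.cvtColor(img,cv2.COLOR_BGR2HSV)
    lo,hi={"pink":((150,60,60),(176,200,255)),"blue":((112,120,40),(130,255,255)),"red":((0,180,80),(5,255,255))}[col]
    m=cv2.morphologyEx(cv2.inRange(h,lo,hi),cv2.MORPH_CLOSE,np.ones((5,5)))
    cs,_=cv2.findContours(m,cv2.RETR_EXTERNAL,cv2.CHAIN_APPROX_NONE)
    return [(cv2.minAreaRect(c),cv2.contourArea(c)) for c in cs if cv2.contourArea(c)>amin]
E
python3 - <<'E'
from h import *
np.set_printoptions(precision=4,suppress=True)
for n in ("top","scene"):
    im=cv2.imread(f"pics/{n}0.png")
    for c in ("pink","blue","red"):
        for r,a in blobs(im,c):
            if a<900: print(n,c,np.round(r[0],1),np.round(r[1],1),a,at(n,r[0],.108 if c!="red" else .064))
print(bot.tip_extent)
E
```

```text
top pink [335.  206.5] [19. 16.] 270.5 [ 0.5388 -0.3302  0.108 ]
top blue [304.5 207.5] [17. 15.] 251.0 [ 0.5384 -0.2755  0.108 ]
top blue [364.5 205. ] [18. 15.] 249.5 [ 0.5401 -0.3831  0.108 ]
top red [151.9 269.8] [44.6 11.5] 402.0 [0.436  0.0078 0.064 ]
top red [331. 141.] [24. 24.] 449.5 [ 0.6732 -0.3338  0.064 ]
top red [386.5  71. ] [16. 17.] 217.0 [ 0.8128 -0.4492  0.064 ]
scene pink [318.1 241.1] [14.1 15.5] 190.5 [ 0.5395 -0.3329  0.108 ]
scene blue [342.1 253.9] [13.8 14.5] 173.5 [ 0.5401 -0.3866  0.108 ]
scene blue [294.8 228.7] [12.4 14.4] 151.5 [ 0.5387 -0.2788  0.108 ]
scene blue [ 66.  157.5] [ 9. 18.] 121.5 [0.4156 0.2601 0.108 ]
scene blue [228.5 104.8] [126.2  16.1] 314.5 [0.7616 0.0561 0.108 ]
scene red [161.9 221.1] [30.5  7.7] 161.0 [ 0.4206 -0.0124  0.064 ]
scene red [347.5 208.5] [17. 19.] 256.0 [ 0.6722 -0.338   0.064 ]
scene red [414.9 172.4] [13.9 10. ] 104.0 [ 0.8543 -0.4258  0.064 ]
0.014
```

Call:
move_arm(moves=[[15,-50,5,-0.07],[32,-105,10,-0.14],[48,-160,15,-0.21],[65,-215,20,-0.28],[82,-270,25,-0.35],[100,-325,30,-0.42],[118,-380,35,-0.5],[136,-435,35,-0.58],[155,-490,35,-0.66],[172,-545,35,-0.74],[190,-600,35,-0.82],[190,-600,35,-0.82]], gripper=1)

```text
clock: 1.6
position: [0.4005, -0.0147, 0.2803]
tool_rot: [-3.141, 0.001, 1.972]
force: [0.1, 2.1, 0.1]
grip_width: 0.0857
finger_force: 0.0
```

Call:
move_arm(moves=[[0,-55,0,-0.06],[5,-110,0,-0.12],[15,-165,0,-0.18],[40,-220,0,-0.24],[75,-265,0,-0.3],[110,-295,-10,-0.36],[138,-316,-20,-0.39],[138,-316,-20,-0.39],[138,-316,-20,-0.39],[138,-316,-20,-0.39]])

```text
clock: 2.85
position: [0.5379, -0.3267, 0.2608]
tool_rot: [3.141, -0.0, 1.589]
force: [0.4, -0.9, 0.7]
grip_width: 0.0851
finger_force: 0.0
```

```bash
python3 - <<'E'
from h import *
np.set_printoptions(precision=4,suppress=True)
s=monitor.observe();im=grab_frame("wrist");cv2.imwrite("pics/w1.png",im)
print(s["position"],s["tool_rot"],s["force"],s["qpos"])
for c in ("pink","blue"):
    for r,a in blobs(im,c,300): print(c,r,a,at("wrist",r[0],.108,s))
E
```

```text
[ 0.5379 -0.3267  0.2608] [ 3.141  -0.0004  1.5894] [ 0.3742 -0.8813  0.6612] [ 0.0442  0.5938  0.6396  1.5949 -0.3885  1.0828  0.8049]
pink ((277.0, 204.5), (27.0, 34.0), 90.0) 902.0 [ 0.5405 -0.3304  0.108 ]
blue ((276.5, 254.5), (23.0, 31.0), 90.0) 703.0 [ 0.5411 -0.3842  0.108 ]
blue ((278.0, 149.5), (29.0, 34.0), 90.0) 943.5 [ 0.5404 -0.2768  0.108 ]
```

View pics/w1.png

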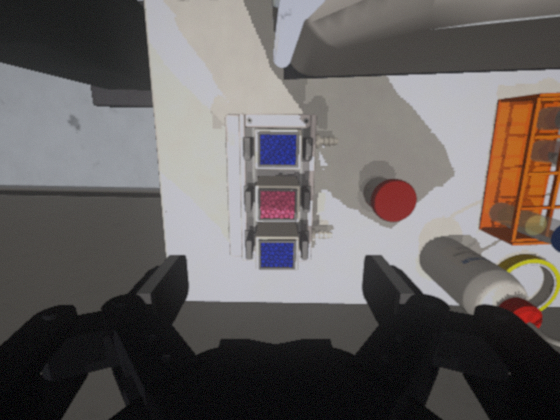

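The wrist view shows the pink window at (277,204), its catches at columns ~249 and ~305, and the open fingers at columns ~188 and ~363, so the jaws are centred on the cartridge. I'll go lower and refine.

Call:
move_arm(moves=[[2,-4,-50,-0.008],[2,-4,-110,-0.008],[2,-4,-110,-0.008],[2,-4,-110,-0.008]])

```text
clock: 3.4
position: [0.5407, -0.332, 0.1527]
tool_rot: [3.14, 0.001, 1.581]
force: [-0.3, -0.5, 0.0]
grip_width: 0.0857
finger_force: 0.0
```

```bash
python3 - <<'E'
from h import *
np.set_printoptions(precision=4,suppress=True)
s=monitor.observe();im=grab_frame("wrist");cv2.imwrite("pics/w2.png",cv2.resize(im,(800,600)))
print(s["position"],s["tool_rot"],s["force"])
for c in ("pink","blue"):
    for r,a in blobs(im,c,300): print(c,r,a,at("wrist",r[0],.108,s))
E
```

```text
[ 0.5407 -0.332   0.1527] [3.1397 0.0012 1.5807] [-0.2896 -0.4549  0.0285]
pink ((274.0, 237.5), (41.0, 54.0), 90.0) 2157.0 [ 0.5407 -0.3302  0.108 ]
blue ((274.5, 312.0), (34.0, 49.0), 90.0) 1598.5 [ 0.5415 -0.3842  0.108 ]
blue ((274.0, 151.0), (48.0, 58.0), 90.0) 2603.5 [ 0.5402 -0.2765  0.108 ]
```

View pics/w2.png

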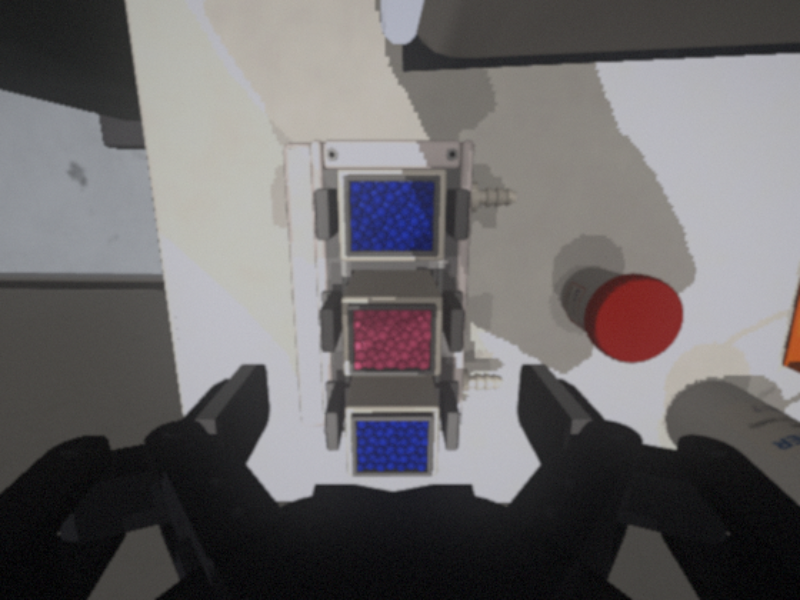

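Catch outer edges at columns ~322 and ~463 and fingers at ~270 and ~518 are symmetric to within half a millimetre. Going down open, then narrowing to ~71 mm above the ledges.

Call:
move_arm(moves=[[0,1,-30,0],[0,1,-60,0],[0,1,-60,0],[0,1,-60,0]])

```text
clock: 3.95
position: [0.541, -0.331, 0.0926]
tool_rot: [3.139, 0.001, 1.581]
force: [0.1, -0.2, 0.4]
grip_width: 0.0854
finger_force: 0.0
```

Call:
move_arm(moves=[[0,0,0,0],[0,0,0,0],[0,0,0,0],[0,0,0,0]], gripper=0.84, newtons=20)

```text
clock: 4.45
position: [0.5401, -0.3304, 0.0904]
tool_rot: [3.142, 0.0, 1.581]
force: [0.9, 1.1, 0.7]
grip_width: 0.0716
finger_force: 0.0
```

```bash
python3 - <<'E'
from h import *
np.set_printoptions(precision=4,suppress=True)
s=monitor.observe();im=grab_frame("wrist");cv2.imwrite("pics/w3.png",cv2.resize(im,(800,600)))
print(s["position"],s["tool_rot"],s["force"],s["grip_width"],s["finger_force"])
for r,a in blobs(im,"pink",300): print(r,a,at("wrist",r[0],.108,s))
E
```

```text
[ 0.5401 -0.3304  0.0904] [3.1416 0.     1.5807] [0.91   1.07   0.7169] 0.0716225847009875 0.0
((275.5, 292.0), (58.0, 81.0), 90.0) 4451.5 [ 0.5408 -0.3299  0.108 ]
```

View pics/w3.png

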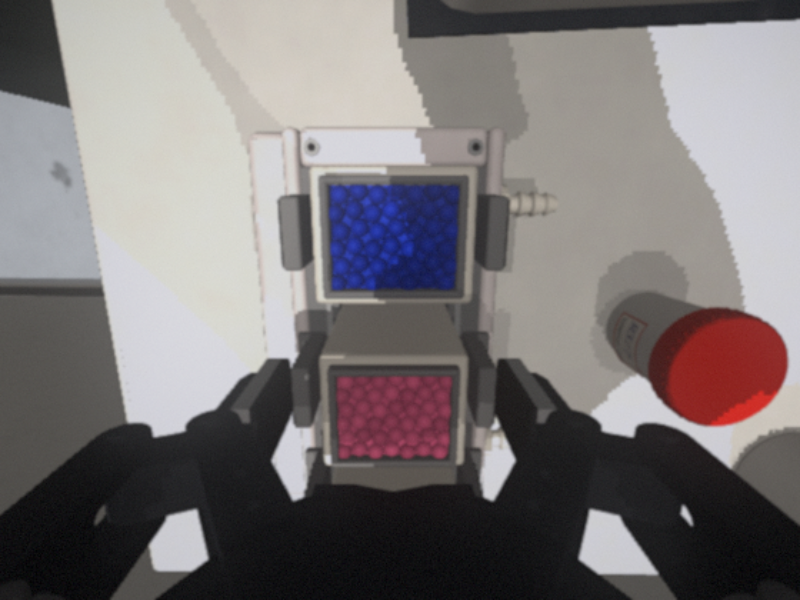

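The fingers straddle the pink cartridge's catches evenly (inner faces at ~290 and ~497, catches at ~293 and ~495). Next I lower gently to find the ledge.

Call:
move_arm(moves=[[0,0,-3,0],[0,0,-6,0],[0,0,-9,0],[0,0,-9,0]])

```text
clock: 5.0
position: [0.5399, -0.3303, 0.0809]
tool_rot: [-3.141, -0.0, 1.581]
force: [-0.9, -0.8, -0.2]
grip_width: 0.0716
finger_force: 0.0
```

Call:
move_arm(moves=[[0,0,-1,0],[0,0,-2,0],[0,0,-3,0],[0,0,-3,0]])

```text
clock: 5.5
position: [0.5401, -0.3304, 0.0782]
tool_rot: [-3.141, -0.0, 1.581]
force: [0.0, 0.4, -0.2]
grip_width: 0.0719
finger_force: 0.0
```

Call:
move_arm(moves=[[0,0,-1,0],[0,0,-2,0],[0,0,-2,0]])

```text
clock: 5.88
position: [0.5401, -0.3303, 0.0762]
tool_rot: [-3.141, -0.0, 1.581]
force: [-0.2, 0.7, 1.4]
grip_width: 0.0716
finger_force: 0.0
```

Call:
move_arm(moves=[[0,0,-1,0],[0,0,-2,0],[0,0,-2,0]])

```text
clock: 6.25
position: [0.54, -0.3303, 0.0742]
tool_rot: [-3.141, -0.0, 1.581]
force: [-0.9, -0.2, 0.6]
grip_width: 0.0716
finger_force: 0.0
```

Call:
move_arm(moves=[[0,0,-1,0],[0,0,-2,0],[0,0,-2,0]])

```text
clock: 6.62
position: [0.5401, -0.3304, 0.0722]
tool_rot: [-3.141, -0.0, 1.581]
force: [-0.2, -0.3, -0.3]
grip_width: 0.0721
finger_force: 0.0
```

Call:
move_arm(moves=[[0,0,-1,0],[0,0,-2,0],[0,0,-2,0]])

```text
clock: 7.0
position: [0.5401, -0.3304, 0.0702]
tool_rot: [-3.141, -0.0, 1.581]
force: [0.3, 0.9, -1.2]
grip_width: 0.0721
finger_force: 0.0
```

Call:
move_arm(moves=[[0,0,-1,0],[0,0,-2,0],[0,0,-2,0]])

```text
clock: 7.38
position: [0.5401, -0.3304, 0.0682]
tool_rot: [-3.141, -0.0, 1.581]
force: [0.2, -0.5, 0.8]
grip_width: 0.0715
finger_force: 0.0
```

Call:
move_arm(moves=[[0,0,-1,0],[0,0,-2,0],[0,0,-2,0]])

```text
clock: 7.75
position: [0.5401, -0.3304, 0.0663]
tool_rot: [3.141, 0.0, 1.581]
force: [-0.7, -0.5, 3.8]
grip_width: 0.0717
finger_force: 1.7
```

Contact at z ≈ 0.0665, so the firm stop is expected near z ≈ 0.060.

Call:
move_arm(moves=[[0,0,-1,0],[0,0,-2,0],[0,0,-3,0],[0,0,-3,0]])

```text
clock: 8.25
position: [0.5402, -0.3305, 0.0633]
tool_rot: [3.141, 0.0, 1.581]
force: [-0.8, -0.3, 4.7]
grip_width: 0.0716
finger_force: 2.5
```

Call:
move_arm(moves=[[0,0,-1,0],[0,0,-2,0],[0,0,-2,0]])

```text
clock: 8.62
position: [0.5402, -0.3305, 0.0617]
tool_rot: [3.141, 0.0, 1.581]
force: [-1.6, 2.1, 10.6]
grip_width: 0.072
finger_force: 5.3
```

Call:
move_arm(moves=[[0,0,-0.5,0],[0,0,-1,0],[0,0,-1,0]])

```text
clock: 9.0
position: [0.5404, -0.3306, 0.0614]
tool_rot: [3.141, 0.0, 1.581]
force: [-4.3, 4.1, 22.4]
grip_width: 0.0717
finger_force: 11.2
```

The firm stop is confirmed: force rose to 22 N with z stalled at ~0.0614. Now I squeeze in steps, raising the tool to offset the forward swing of the pads.

Call:
move_arm(moves=[[0,0,0.6,0],[0,0,1.2,0],[0,0,1.2,0]], gripper=0.785, newtons=25)

```text
clock: 9.38
position: [0.541, -0.3305, 0.0628]
tool_rot: [3.139, 0.0, 1.581]
force: [-1.9, 3.3, 22.1]
grip_width: 0.0671
finger_force: 11.4
```

Call:
move_arm(moves=[[0,0,0.6,0],[0,0,1.2,0],[0,0,1.2,0]], gripper=0.73)

```text
clock: 9.75
position: [0.5411, -0.3306, 0.0641]
tool_rot: [3.139, 0.0, 1.581]
force: [-0.5, 3.8, 23.4]
grip_width: 0.0624
finger_force: 11.7
```

Call:
move_arm(moves=[[0,0,0.6,0],[0,0,1.2,0],[0,0,1.2,0]], gripper=0.67)

```text
clock: 10.12
position: [0.5411, -0.3306, 0.0653]
tool_rot: [3.139, 0.0, 1.581]
force: [0.9, 3.9, 23.2]
grip_width: 0.0571
finger_force: 11.7
```

Call:
move_arm(moves=[[0,0,0.6,0],[0,0,1.1,0],[0,0,1.1,0]], gripper=0.61)

```text
clock: 10.5
position: [0.5409, -0.3307, 0.0664]
tool_rot: [3.14, 0.001, 1.581]
force: [-1.7, 3.0, 23.9]
grip_width: 0.0525
finger_force: 12.2
```

Call:
move_arm(moves=[[0,0,0.5,0],[0,0,0.8,0],[0,0,0.8,0],[0,0,0.8,0]], gripper=0.5)

```text
clock: 11.0
position: [0.5403, -0.331, 0.0675]
tool_rot: [3.14, 0.001, 1.58]
force: [-7.1, 3.3, 30.4]
grip_width: 0.0475
finger_force: 40.9
```

Both catches are fully in (opening 47.5 mm against a nominal 49). Lifting a little first to check.

Call:
move_arm(moves=[[0,0,1,0],[0,0,2,0],[0,0,4,0],[0,0,7,0],[0,0,10,0],[0,0,10,0]])

```text
clock: 11.75
position: [0.5402, -0.3304, 0.0759]
tool_rot: [3.141, 0.0, 1.581]
force: [1.1, -2.4, 1.3]
grip_width: 0.0457
finger_force: 51.3
```

```bash
python3 - <<'E'
from h import *
np.set_printoptions(precision=4,suppress=True)
s=monitor.observe();im=grab_frame("wrist");cv2.imwrite("pics/w4.png",cv2.resize(im,(800,600)))
print(s["position"],s["force"],s["grip_width"],s["finger_force"])
for r,a in blobs(im,"pink",300): print(r,a)
for n in ("top","scene"):
    im=grab_frame(n);cv2.imwrite(f"pics/{n}4.png",im)
E
```

```text
[ 0.5402 -0.3304  0.0759] [ 1.1251 -2.3516  1.3113] 0.045682663055544005 51.25770749989897
((275.5, 312.0), (62.0, 93.0), 90.0) 5272.5
```

View pics/w4.png

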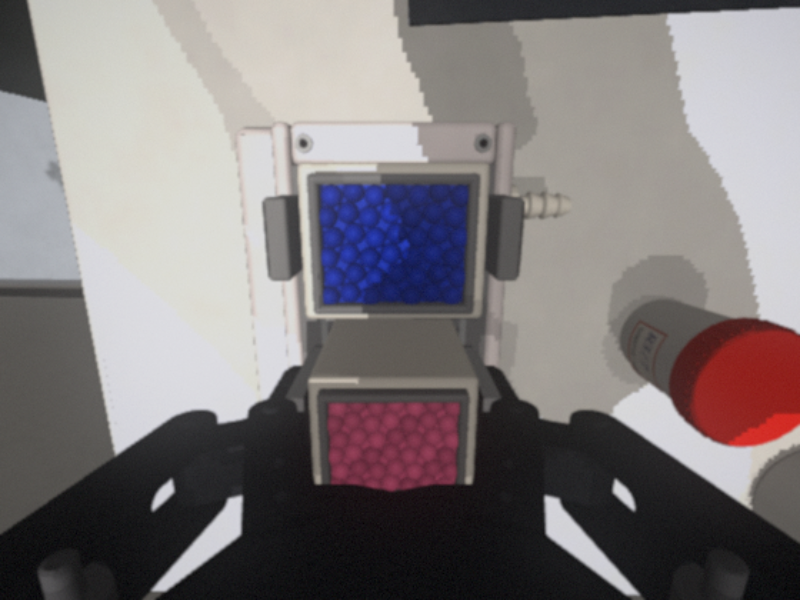

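The squeezed catches are held and the pink window has grown from 81 to 93 px, so the cartridge is still close to its latched height. Lifting further and checking it follows.

Call:
move_arm(moves=[[0,0,3,0],[0,0,7,0],[0,0,12,0],[0,0,15,0],[0,0,15,0]])

```text
clock: 12.52
position: [0.5402, -0.3303, 0.0911]
tool_rot: [3.141, -0.0, 1.581]
force: [-0.5, -0.0, -1.3]
grip_width: 0.0461
finger_force: 50.0
```

```bash
python3 - <<'E'
from h import *
s=monitor.observe();im=grab_frame("wrist")
print(s["position"],s["force"],s["grip_width"],s["finger_force"])
for c in("pink","blue"):
  for r,a in blobs(im,c,300): print(r,a)
E
```

```text
[ 0.54021472 -0.33031341  0.09106085] [-0.50132379 -0.04500918 -1.28244237] 0.04614614401151357 50.04243545467034
((275.0, 312.0), (62.0, 92.0), 90.0) 5220.0
((275.0, 166.0), (72.0, 90.0), 90.0) 6137.5
```

The pink window stays fixed in the wrist view while the tool rises, so the cartridge is following. Lifting to the final height.

Call:
move_arm(moves=[[0,0,6,0],[0,0,14,0],[0,0,24,0],[0,0,34,0],[0,0,44,0],[0,0,54,0],[0,0,61,0],[0,0,64,0],[0,0,64,0],[0,0,64,0],[0,0,64,0]])

```text
clock: 13.95
position: [0.54, -0.3303, 0.1545]
tool_rot: [-3.141, -0.0, 1.581]
force: [0.3, -0.2, -2.6]
grip_width: 0.0458
finger_force: 50.0
```

```bash
python3 - <<'E'
from h import *
s=monitor.observe();im=grab_frame("wrist")
print(s["position"],s["force"],s["grip_width"],s["finger_force"],abs(s["qd"]).max())
for r,a in blobs(im,"pink",300): print(r,a)
im=grab_frame("scene");cv2.imwrite("pics/s5.png",cv2.resize(im[150:330,220:460],(800,600),interpolation=2))
for n in("top","scene"):
  im=grab_frame(n)
  for c in("pink","blue","red"):
    for r,a in blobs(im,c,20):
      if a<600: print(n,c,np.round(r[0],1),np.round(r[1],1),a,np.round(at(n,r[0],.188 if c=="pink" else .108 if c=="blue" else .064),4))
E
```

```text
[ 0.5399872  -0.33034788  0.15451342] [ 0.3022943  -0.15203223 -2.58939851] 0.04579448748281239 50.04443898797035 0.003258190871788042
((275.5, 312.0), (62.0, 93.0), 90.0) 5215.0
top red [387.2  69.9] [17.6 15.6] 207.0 [ 0.815  -0.4507  0.064 ]
scene blue [342.2 253.9] [13.5 14.7] 174.5 [ 0.5401 -0.3866  0.108 ]
scene blue [294.9 228.6] [13.3 13.8] 133.0 [ 0.5391 -0.2787  0.108 ]
scene blue [ 66.5 157.5] [ 9. 19.] 120.0 [0.4162 0.2591 0.108 ]
scene blue [229.5  93.3] [120.1  36.7] 337.5 [0.7984 0.0803 0.108 ]
scene red [157.9 214.9] [15.8  5.5] 47.0 [0.4281 0.006  0.064 ]
scene red [349.3 209.8] [15.6 16.3] 191.5 [ 0.6713 -0.3429  0.064 ]
scene red [415.5 172.5] [12.7 11.3] 109.0 [ 0.8547 -0.4271  0.064 ]
```

View pics/s5.png

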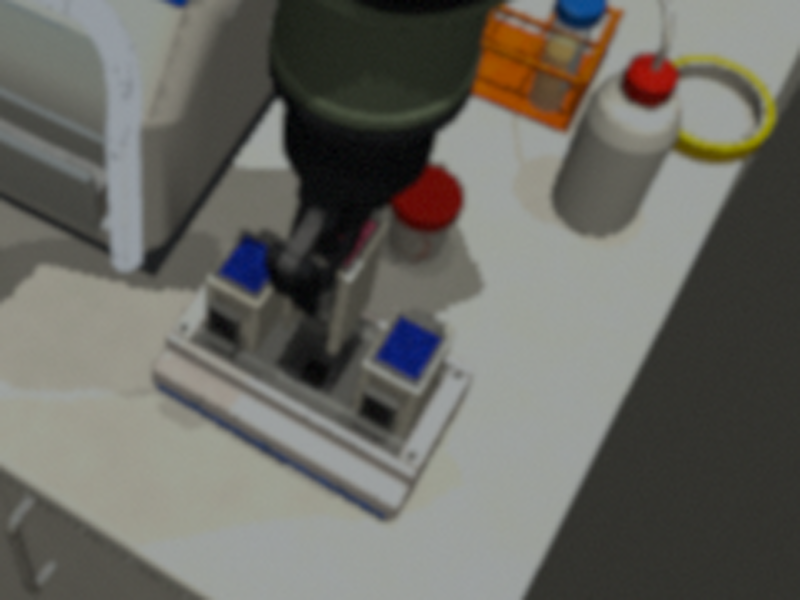

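The scene crop shows the bay empty, the cartridge upright in the jaws and both blue cartridges seated. The cup is in place, its cap partly hidden by the arm. The cartridge's foot corner is at full-image pixel (322,256), and a foot 50 mm above the deck projects to (319,256). Handing in.

```bash
python3 -c "
from workcell import bot
print(bot.job_done())"
```

```text
the job is handed in; nothing more can be done
None
```

I pushed the spent (pink) cartridge from the middle bay down to its firm stop, squeezed both catches in and drew it straight up. The job was handed in at about 14 s with the cartridge held still and upright, its foot about 5 cm above the dock; the two blue cartridges look undisturbed, as does the cup as far as it shows past the arm, and I didn't re-check the timer, which the arm never went near.

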